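# Throw the grill's interlocked levers in the order the lock allows

### The arm

A 6-joint arm with a two-finger parallel gripper is mounted at the origin on the work surface. World frame = base frame: x ahead of the robot, y to its left, z up, the work surface at z = 0. Lengths are in mm, angles in degrees, forces in N, time in s.
With the tool pointing down it reaches from about 300 to 850 mm from the base axis. Payload 4.2 kg.
Tool frame: the origin (TCP) lies on the centre line of the jaws, within the pads' length; the fingertips stand 14 mm ahead of it and the grasp point (between the pads) lies 5 mm behind it; z points along the fingers, y is the line along which they close (so a half turn about z gives the same grasp; the last joint's range is limited). The gripper opens to 91 mm and grips with 3 to 60 N. Pads are 32 mm wide; open, the fingers measure 118 mm over their backs; the gripper's body (76 mm by 178 mm) begins 60 mm behind the grasp point.
Start: joints at [69.844, 18.312, 89.639, -0, 72.044, -1.146], TCP at [187.306, 543.653, 227.976] pointing down, gripper open.
Joint ranges: [-177.97, 177.97], [-48.28, 115.42], [12.27, 149.76], [-77.06, 257.06], [2.81, 150.46], [-146.56, 146.56]. Speed limits (degrees/s): [147.25, 147.25, 180, 180, 180, 180].

### API

Orientations are given as [roll, pitch, yaw] about the fixed x, y, z axes, in that order (R = Rz(yaw) Ry(pitch) Rx(roll)).
In Python, from workcell import env gives the robot as it stands.
- The arm moves only by the tool arm_command, never from a script. Its argument "motion" is a list of rows, each an object with "offset": the shift along the tool's x, y, z in m, a list of three; "spin": the turn about the tool's z in rad. In form: [{"offset": [tx, ty, tz], "spin": spin}, ...]. A call has 1 to 5 rows; each row shifts and turns the commanded pose from where the row before left it, along the tool's axes as they then stand; what a row does not reach is not made up. A row lasts 1/8 s, in which the tool goes at most 62.5 mm and 10.7 degrees, less where a joint would pass 70% of its speed; a pose out of reach is approached as far as the arm can. A call with a gripper value outside its range is refused whole. "jaw" is the finger opening in m, from 0 to 0.0912, set as the call begins (left out, the last holds). The fingers move at their own pace and stop on an object; "newtons" is the grip in N (left out, the last holds). Time passes only in rows, so rows that do not move let the fingers close. It gives the time, the measured TCP pose, the force, the opening and the grip force at its end, in the units of the state.
- env.state(): the state, without advancing time (a new reading comes with each control period).
- env.grab_frame(name): name is "scene" or "top"; returns (picture, depth): 480x640x3 uint8, blue, green, red; 480x640 float32, mm along the optical axis (not along the pixel's ray), 0 where there is no reading.
- env.camera_model(name): a dict with "fx", "fy", "cx", "cy" (pixels), "k1" (the pictures are not rectified: a ray, as slopes to the right and down, at radius r is drawn at 1 + k1 r^2 times it, then the intrinsics apply), "eye" and "rotation" of the camera in the world. Camera axes: x right, y down, z forward; pixel columns grow to the right and rows downward; lengths in mm; the calibration is good to about 2 mm. A picture is of the moment at which its call begins. camera_model takes no time and is no camera call.
- env.job_done(): hands the job in; it is judged then, once.
Trained networks look in the newest picture that a camera, given by its name, has taken for a name from the list of things; names that differ only in an ending like _2 or _b are one class to them, and where a whole thing is asked for, a point or a joint stands for the part that bears it (a point fixed in the world has none). Each returns a list of dicts, best first, with "score" (0 to 1); they miss things now and then, are a little off and sometimes report something else, mostly with a low value. They report only what shows in the picture. A call takes as long as a camera call.
- env.boxes_of(camera, target): "bbox" ([left, top, right, bottom] in pixels, round what is visible of it).
- env.pinpoint(camera, target): "location" ([column, row] in pixels: a listed point, or the origin of a listed thing).
The state is a dict: "time_s": time; "qpos": joint angles; "qvel": joint speeds; "effort": joint torques, N m; "ee_pos": TCP position; "ee_rot": TCP orientation; "force": force on the tool from outside, world axes, zero at the start; "torque": the same for the moment, N m; "gripper_width": finger opening in mm; "gripper_force": force on a finger pad.
Only numpy, scipy, OpenCV 4.12 (cv2) and the standard library are available. Lean on these libraries where they do the work, as an engineer would, in place of code of your own. Each camera call takes 0.05 s, during which the arm holds its last target. There are 200 camera calls.

### The job

Bring the grill's lever bank on: swing all four coloured levers away from the robot, fully home against their stops, and leave them there. An interlock inside lets only one lever go at a time, in an order that is not marked: feel gently for the lever that is free, and never push on the bank or a lever, locked or at its stop, with more than 20 N. Leave everything else on the counter where it stands.

Things in the scene. Friction and masses are not known exactly. Their poses are not given: they have to be found in the camera images.
- bank: grill interlock bank: fixed housing, 220 mm deep (x), 340 wide (y), 90 high. Origin: centre of its underside, z up, +x = direction in which levers are thrown, +y its left; turned up to 0.2 rad. Hinge axis of the levers: along y, 70 mm up, x = 0; levers at y = 97.5, 32.5, -32.5, -97.5 mm. A hidden lock frees one lever at a time, in an order that differs each run; the next is freed once the one before is home.
- lever_red (a joint): red lever, leftmost (+y end): 0 = off, leaning 0.42 rad to the bank's -x; 0.84 = home on its solid stop, leaning 0.42 rad to +x. Starts at 0 to 0.04; stays where left. Free, it swings with 1 to 4 N at the grip. Locked, it has play up to about 0.06 rad (7 mm at the grip) with that same light resistance, then resists like a stiff spring, about 2 N per mm at the grip.
- grip_red (a point): centre of the red lever's grip, moving with it: a red crossbar 18 mm thick, 36 mm long along the bank's y, on a 12 mm steel rod, 115 mm from the hinge axis. Off: 175 mm above the table, at bank x = -47 mm; upright: 185 mm high; home: 175 mm high, x = +47 mm. Closed fingers on its -x side can push it; grips are 65 mm apart.
- lever_yellow (a joint): yellow lever, second from the left: 0 = off, leaning 0.42 rad to the bank's -x; 0.84 = home on its solid stop, leaning 0.42 rad to +x. Starts at 0 to 0.04; stays where left. Free, it swings with 1 to 4 N at the grip. Locked, it has play up to about 0.06 rad (7 mm at the grip) with that same light resistance, then resists like a stiff spring, about 2 N per mm at the grip.
- grip_yellow (a point): centre of the yellow lever's grip, moving with it: a yellow crossbar 18 mm thick, 36 mm long along the bank's y, on a 12 mm steel rod, 115 mm from the hinge axis. Off: 175 mm above the table, at bank x = -47 mm; upright: 185 mm high; home: 175 mm high, x = +47 mm. Closed fingers on its -x side can push it; grips are 65 mm apart.
- lever_green (a joint): green lever, third from the left: 0 = off, leaning 0.42 rad to the bank's -x; 0.84 = home on its solid stop, leaning 0.42 rad to +x. Starts at 0 to 0.04; stays where left. Free, it swings with 1 to 4 N at the grip. Locked, it has play up to about 0.06 rad (7 mm at the grip) with that same light resistance, then resists like a stiff spring, about 2 N per mm at the grip.
- grip_green (a point): centre of the green lever's grip, moving with it: a green crossbar 18 mm thick, 36 mm long along the bank's y, on a 12 mm steel rod, 115 mm from the hinge axis. Off: 175 mm above the table, at bank x = -47 mm; upright: 185 mm high; home: 175 mm high, x = +47 mm. Closed fingers on its -x side can push it; grips are 65 mm apart.
- lever_blue (a joint): blue lever, rightmost (-y end): 0 = off, leaning 0.42 rad to the bank's -x; 0.84 = home on its solid stop, leaning 0.42 rad to +x. Starts at 0 to 0.04; stays where left. Free, it swings with 1 to 4 N at the grip. Locked, it has play up to about 0.06 rad (7 mm at the grip) with that same light resistance, then resists like a stiff spring, about 2 N per mm at the grip.
- grip_blue (a point): centre of the blue lever's grip, moving with it: a blue crossbar 18 mm thick, 36 mm long along the bank's y, on a 12 mm steel rod, 115 mm from the hinge axis. Off: 175 mm above the table, at bank x = -47 mm; upright: 185 mm high; home: 175 mm high, x = +47 mm. Closed fingers on its -x side can push it; grips are 65 mm apart.
- shaker_mid (a point): bystander: steel shaker, 32 mm wide, 58 mm high, standing on the bank's top near its far edge, between two levers; its centre
- sauce_mid (a point): bystander: amber sauce bottle, 56 mm wide, 150 mm high, beside the bank's left end; its centre
- jar_mid (a point): bystander: glass jar, 64 mm wide, 80 mm high, beside the bank's right end; its centre
- cup_mid (a point): bystander: white cup, 76 mm wide, 90 mm high; its centre
- tray_mid (a point): bystander: blue serving tray 150 x 200 x 35 mm; its centre
- spray_mid (a point): bystander: white spray bottle with a yellow head, 74 mm wide, 178 mm high; its centre
- spatula_grip (a point): bystander: spatula lying on the counter; middle of its handle

How it is judged:
By the outcome, as a careful person would: the job done as asked, in the order asked, and still so for the second after the job is handed in, with the robot touching nothing.
It also fails if it takes over 67 s, if anything falls off the work surface, if the arm or the gripper's body presses on something with over 40 N, if the wrist force passes 120 N, or if a joint passes its speed limit or range.

## Working session

There is one attempt and no reset: what is moved stays moved. The work goes in short steps, Python scripts to look and compute and a tool call to move; the robot and the scene stay as the last step left them, time stands still between calls to the robot, and variables do not carry over. Pictures are saved under pics/ and viewed, at most 10 in all, crops included, and the job is handed in when it is done.

Besides the shell and the picture viewer there is one more tool, called as a command line: name --argument value ..., lists and objects as JSON in quotes. arm_command: Moves the arm, as the interface text tells. Its arguments: {"type":"object","properties":{"motion":{"type":"array"},"jaw":{"type":"number"},"newtons":{"type":"number"}},"required":["motion"]}

```bash
mkdir -p pics; ls; cat > h.py <<'E'
import numpy as np, cv2
from workcell import env
def ray(cam,px):
    c=env.camera_model(cam); d=np.array([(px[0]-c["cx"])/c["fx"],(px[1]-c["cy"])/c["fy"]]); u=d.copy()
    for _ in range(10): u=d/(1+c["k1"]*(u@u))
    return np.array(c["eye"]),np.array(c["rotation"]),np.array([u[0],u[1],1.])
def atz(cam,px,z):
    e,R,r=ray(cam,px); w=R@r; return e+w*(z-e[2])/w[2]
def proj(cam,p):
    c=env.camera_model(cam); q=np.array(c["rotation"]).T@(np.array(p)-c["eye"]); u=q[:2]/q[2]; u=u*(1+c["k1"]*(u@u))
    return u*[c["fx"],c["fy"]]+[c["cx"],c["cy"]]
E
python3 - <<'E'
from h import *
for c in("scene","top"):
    im,d=env.grab_frame(c); cv2.imwrite(f"pics/{c}0.png",im)
    m=env.camera_model(c); print(c,np.round(m["eye"]),np.round(m["rotation"],2).tolist())
    for n in("red","yellow","green","blue"):
        for r in env.pinpoint(c,"grip_"+n)[:2]: print(n,np.round(r["location"],1),round(r["score"],2),np.round(atz(c,r["location"],175),1))
    for r in env.pinpoint(c,"bank")[:1]: print("bank",r,atz(c,r["location"],0))
    for n,z in(("shaker_mid",119),("sauce_mid",75),("jar_mid",40),("cup_mid",45),("spray_mid",89),("tray_mid",17)):
        for r in env.pinpoint(c,n)[:1]: print(n,np.round(r["location"]),round(r["score"],2),np.round(atz(c,r["location"],z)))
print(env.state())
E
```

```text
pics
scene [1038.  380.  911.] [-140.57, -0.86, 130.35]Traceback (most recent call last):
  File "<stdin>", line 6, in <module>
  File "h.py", line 8, in atz
    e,R,r=ray(cam,px); w=R@r; return e+w*(z-e[2])/w[2]
                                                  ~^^^
IndexError: invalid index to scalar variable.
```

```bash
cat > fix.py <<'E'
s=open('h.py').read()
s=s.replace('np.array(c["rotation"])','rot(c["rotation"])').replace('def ray','from scipy.spatial.transform import Rotation\ndef rot(a): return Rotation.from_euler("xyz",a,degrees=True).as_matrix()\ndef ray',1)
open('h.py','w').write(s)
E
python3 fix.py
python3 - <<'E'
from h import *
for c in("scene","top"):
    im,d=env.grab_frame(c); cv2.imwrite(f"pics/{c}0.png",im)
    m=env.camera_model(c); print(c,np.round(m["eye"]),m["rotation"])
    for n in("red","yellow","green","blue"):
        for r in env.pinpoint(c,"grip_"+n)[:2]: print(n,np.round(r["location"],1),round(r["score"],2),np.round(atz(c,r["location"],175),1))
    for r in env.pinpoint(c,"bank")[:1]: print("bank",r,atz(c,r["location"],0))
    for n,z in(("shaker_mid",119),("sauce_mid",75),("jar_mid",40),("cup_mid",45),("spray_mid",89),("tray_mid",17)):
        for r in env.pinpoint(c,n)[:1]: print(n,np.round(r["location"]),round(r["score"],2),np.round(atz(c,r["location"],z)))
print(env.state())
E
```

```text
scene [1038.  380.  911.] [-140.56983414   -0.85705933  130.350928  ]
red [329.  243.9] 0.77 [557.5  27.4 175. ]
yellow [302.5 226.4] 0.74 [557.4 -46.5 175. ]
green [287.  213.9] 0.72 [552.4 -96.5 175. ]
blue [259.4 200.8] 0.84 [ 563.7 -170.9  175. ]
blue [162.2 196.9] 0.16 [ 700.4 -346.2  175. ]
bank {'location': [282.6, 277.8], 'score': 0.88} [600.09651658 -74.68022644   0.        ]
shaker_mid [257. 272.] 0.8 [682. -67. 119.]
sauce_mid [368. 314.] 0.76 [586. 163.  75.]
jar_mid [213. 220.] 0.56 [ 603. -314.   40.]
cup_mid [234. 166.] 0.71 [ 428. -420.   45.]
spray_mid [521. 315.] 0.94 [384. 411.  89.]
tray_mid [163. 195.] 0.69 [ 623. -506.   17.]
top [ 377.  -27. 1755.] [-174.60648316    0.25562477  -91.21616159]
red [305.8 228.5] 0.41 [554.9  24.6 175. ]
yellow [375.4 227.6] 0.65 [ 553.2 -175.2  175. ]
yellow [329.4 226.2] 0.46 [560.1 -43.3 175. ]
green [336.2 220.5] 0.74 [576.2 -63.2 175. ]
green [351.3 230.1] 0.42 [ 547.5 -105.8  175. ]
blue [376.6 226.7] 0.69 [ 555.7 -178.7  175. ]
blue [307.1 228.8] 0.62 [554.   20.9 175. ]
bank {'location': [336.8, 218.8], 'score': 0.64} [603.
[... 273 characters left out ...]
214.] 0.89 [ 607. -503.   17.]
{'time_s': 1.3, 'qpos': array([ 6.98442311e+01,  1.83124583e+01,  8.96398485e+01, -5.11379164e-04,
        7.20436916e+01, -1.14572735e+00]), 'qvel': array([-0.00420848,  0.04045684, -0.08315089, -0.00817835, -0.0136639 ,
        0.10221028]), 'effort': array([-2.35529122e-03, -4.12376010e+01, -2.32221401e+01,  7.24001206e-02,
        3.80458531e-02, -1.64325172e-05]), 'ee_pos': array([187.30074248, 543.65042416, 227.96456371]), 'ee_rot': array([1.79996009e+02, 5.66397992e-04, 1.60990116e+02]), 'force': array([-0.01160637,  0.28486229, -0.17286365]), 'torque': array([0.02583431, 0.03724105, 0.02723134]), 'gripper_force': 0.0, 'gripper_width': 90.76796472025049}
```

View pics/scene0.png

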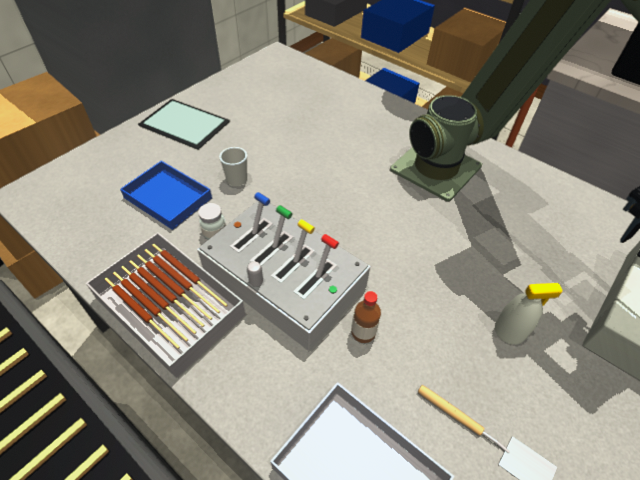

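View pics/top0.png

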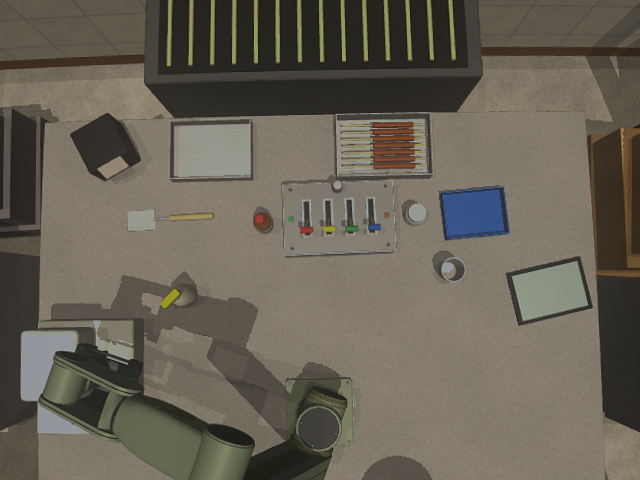

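```bash
python3 - <<'E'
from h import *
from scipy.optimize import least_squares
H={"red":[(0,6),(174,180)],"yellow":[(24,33)],"green":[(50,85)],"blue":[(104,122)]}
box={"scene":(240,345,185,255),"top":(295,385,215,240)}
obs=[]
for c in box:
    im=cv2.imread(f"pics/{c}0.png"); hsv=cv2.cvtColor(im,cv2.COLOR_BGR2HSV); l,r,t,b=box[c]
    for i,n in enumerate(H):
        m=np.zeros(im.shape[:2],bool)
        for lo,hi in H[n]: m|=(hsv[...,0]>=lo)&(hsv[...,0]<=hi)&(hsv[...,1]>140)&(hsv[...,2]>60)
        k=np.zeros_like(m);k[t:b,l:r]=1; m&=k
        nn,lab,st,ce=cv2.connectedComponentsWithStats(m.astype(np.uint8)); j=1+np.argmax(st[1:,4])
        print(c,n,st[j],ce[j].round(1)); obs.append((c,i,ce[j]))
def grip(p,i,a): 
    x=115*np.sin(a-.42);z=70+115*np.cos(a-.42);y=97.5-65*i;C,S=np.cos(p[2]),np.sin(p[2])
    return [p[0]+C*x-S*y,p[1]+S*x+C*y,z]
def f(p): return np.concatenate([proj(c,grip(p,i,p[3+i]))-o for c,i,o in obs]+[(p[3:]-.02)/.02*.5])
s=least_squares(f,[600,-70,0,.02,.02,.02,.02]); print(s.x.round(3)); print(f(s.x).round(1))
for i in range(4): print(np.round(grip(s.x,i,s.x[3+i]),1))
E
```

```text
scene red [322 234  16  14 126] [329.4 240.7]
scene yellow [299 220  15  11  87] [305.9 225. ]
scene green [277 206  14  11  79] [283.3 211. ]
scene blue [255 193  14  11  86] [261.4 197.9]
top red [300 227  13   6  73] [306.1 229.5]
top yellow [323 226  12   6  69] [328.4 228.5]
top green [357 227   1   2   2] [357.  227.5]
top blue [369 225  12   4  44] [374.4 226.6]
[ 5.97229e+02 -7.52880e+01  2.00000e-02  2.30000e-02  1.90000e-02
  1.90000e-02  2.70000e-02]
[-0.7 -0.4 -0.7  0.3 -0.6  0.2 -0.2 -0.1  0.9  0.3  1.2  0.6 -4.7  0.6
  0.5  0.3  0.1 -0.  -0.   0.2]
[550.8  21.3 176.1]
[551.7 -43.7 175.9]
[ 553.  -108.7  175.9]
[ 555.2 -173.7  176.2]
```

```bash
python3 - <<'E'
from h import *
from scipy.optimize import least_squares
O={"scene":[(329.4,240.7),(305.9,225),(283.3,211),(261.4,197.9)],"top":[(306.1,229.5),(328.4,228.5),(351.3,227.6),(374.4,226.6)]}
def grip(p,i,a): 
    x=115*np.sin(a-.42);z=70+115*np.cos(a-.42);y=97.5-65*i;C,S=np.cos(p[2]),np.sin(p[2])
    return np.array([p[0]+C*x-S*y,p[1]+S*x+C*y,z])
def f(p): return np.concatenate([proj(c,grip(p,i,p[3+i]))-o for c in O for i,o in enumerate(O[c])]+[(p[3:]-.02)/.02*.5])
s=least_squares(f,[600,-70,0,.02,.02,.02,.02]); print(s.x.round(3)); print(f(s.x).round(1))
p=s.x; yaw=p[2]
for i in range(4): print(np.round(grip(p,i,p[3+i]),1))
# start above in front of red: bank x face -75 => tcp x -91
st=env.state(); R=rot(st["ee_rot"]); t=st["ee_pos"]
C,S=np.cos(yaw),np.sin(yaw)
g=grip(p,0,0.02); tgt=np.array([g[0]-45*C,g[1]-45*S,179+30])
print("delta tool",(R.T@(tgt-t)).round(1),"spin needed deg (about tool z)",-(180+np.degrees(yaw)-st["ee_rot"][2]),tgt)
E
```

```text
[ 5.96864e+02 -7.34590e+01  2.00000e-02  3.00000e-02  2.60000e-02
  2.70000e-02  3.50000e-02]
[-0.1  0.  -0.1  0.7 -0.1  0.6  0.2  0.3  0.2  0.2  0.6  0.5  0.3  0.4
 -0.2  0.2  0.3  0.1  0.2  0.4]
[551.2  23.2 176.4]
[552.1 -41.8 176.2]
[ 553.5 -106.8  176.2]
[ 555.6 -171.8  176.6]
delta tool [-470.4 -389.4   18.9] spin needed deg (about tool z) -20.139039051134688 [505.17693343  22.25259049 209.        ]
```

arm_command --motion '[{"offset":[0,0,0],"spin":-0.175},{"offset":[0,0,0],"spin":-0.176},{"offset":[-0.025,-0.044,0],"spin":0},{"offset":[-0.025,-0.044,0],"spin":0},{"offset":[-0.025,-0.044,0],"spin":0}]' --jaw 0 --newtons 30

```text
time_s: 1.92
ee_pos: [265.4, 411.9, 228.0]
ee_rot: [180.0, 0.0, -178.9]
force: [0.5, 0.1, 0.6]
gripper_width: 43.7
gripper_force: 0.0
```

arm_command --motion '[{"offset":[-0.025,-0.044,0],"spin":0},{"offset":[-0.025,-0.044,0],"spin":0},{"offset":[-0.025,-0.044,0],"spin":0},{"offset":[-0.025,-0.044,0],"spin":0},{"offset":[-0.025,-0.044,0],"spin":0}]'

```text
time_s: 2.55
ee_pos: [394.8, 194.2, 228.2]
ee_rot: [180.0, 0.1, -178.9]
force: [0.4, 0.4, 0.1]
gripper_width: 0.4
gripper_force: 0.0
```

arm_command --motion '[{"offset":[-0.0265,-0.0435,0],"spin":0},{"offset":[-0.0265,-0.0435,0],"spin":0},{"offset":[-0.0265,-0.0435,0],"spin":0},{"offset":[-0.0265,-0.0435,0],"spin":0},{"offset":[0,0,0],"spin":0}]'

```text
time_s: 3.18
ee_pos: [504.8, 21.2, 227.7]
ee_rot: [-180.0, 0.0, -179.2]
force: [-0.1, 0.5, 0.1]
gripper_width: 0.5
gripper_force: 0.0
```

arm_command --motion '[{"offset":[0,0,0.024],"spin":0},{"offset":[0,0,0.023],"spin":0},{"offset":[-0.005,0,0],"spin":0},{"offset":[-0.005,0,0],"spin":0},{"offset":[0,0,0],"spin":0}]'

```text
time_s: 3.8
ee_pos: [514.4, 24.2, 182.0]
ee_rot: [180.0, 0.1, -178.9]
force: [0.7, -0.2, -0.2]
gripper_width: 0.2
gripper_force: 0.0
```

```bash
python3 - <<'E'
from h import *
im,d=env.grab_frame("scene"); cv2.imwrite("pics/s1.png",cv2.resize(im[170:350,180:420],None,fx=3,fy=3,interpolation=cv2.INTER_CUBIC))
E
```

```text
(no output)
```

View pics/s1.png

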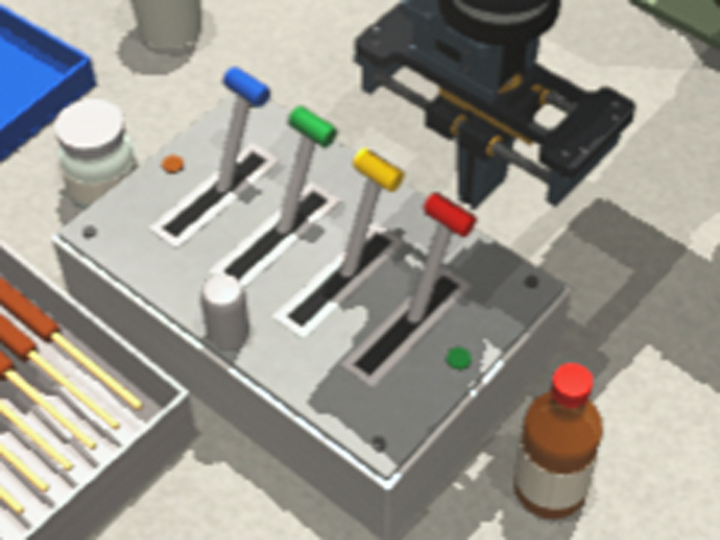

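arm_command --motion '[{"offset":[-0.004,0,0],"spin":0},{"offset":[-0.004,0,0],"spin":0},{"offset":[-0.003,0,0],"spin":0},{"offset":[-0.003,0,0],"spin":0},{"offset":[-0.003,0,0],"spin":0}]'

```text
time_s: 4.47
ee_pos: [529.6, 24.1, 180.9]
ee_rot: [180.0, -0.1, -178.9]
force: [-3.0, -0.4, 2.8]
gripper_width: 0.5
gripper_force: 2.2
```

arm_command --motion '[{"offset":[-0.002,0,0],"spin":0},{"offset":[-0.001,0,0],"spin":0},{"offset":[0,0,0],"spin":0}]'

```text
time_s: 4.85
ee_pos: [531.8, 24.2, 181.0]
ee_rot: [180.0, -0.2, -178.9]
force: [-6.6, 0.4, 4.7]
gripper_width: 0.6
gripper_force: 3.4
```

arm_command --motion '[{"offset":[-0.001,0,0],"spin":0},{"offset":[-0.001,0,0],"spin":0},{"offset":[0,0,0],"spin":0}]'

```text
time_s: 5.22
ee_pos: [532.9, 24.2, 181.0]
ee_rot: [180.0, -0.3, -178.9]
force: [-8.6, 0.6, 7.7]
gripper_width: 0.5
gripper_force: 4.6
```

arm_command --motion '[{"offset":[0.018,0,0],"spin":0},{"offset":[0,-0.032,0],"spin":0},{"offset":[0,-0.033,0],"spin":0},{"offset":[-0.004,0,0],"spin":0},{"offset":[-0.004,0,0],"spin":0}]'

```text
time_s: 5.85
ee_pos: [526.9, -40.8, 180.9]
ee_rot: [180.0, -0.0, -178.9]
force: [-3.8, -0.4, 2.4]
gripper_width: 0.4
gripper_force: 1.7
```

arm_command --motion '[{"offset":[-0.003,0,0],"spin":0},{"offset":[-0.003,0,0],"spin":0},{"offset":[-0.002,0,0],"spin":0},{"offset":[-0.001,0,0],"spin":0},{"offset":[0,0,0],"spin":0}]'

```text
time_s: 6.48
ee_pos: [535.8, -40.4, 180.9]
ee_rot: [180.0, 0.0, -178.9]
force: [-4.2, 1.6, 1.1]
gripper_width: 0.6
gripper_force: 1.2
```

arm_command --motion '[{"offset":[-0.001,0,0],"spin":0},{"offset":[-0.001,0,0],"spin":0},{"offset":[-0.001,0,0],"spin":0},{"offset":[0,0,0],"spin":0}]'

```text
time_s: 6.98
ee_pos: [538.9, -40.9, 181.0]
ee_rot: [-180.0, 0.0, -178.9]
force: [-2.8, 0.4, 2.0]
gripper_width: 0.2
gripper_force: 1.3
```

arm_command --motion '[{"offset":[-0.008,0,0],"spin":0},{"offset":[-0.01,0,0],"spin":0},{"offset":[-0.01,0,0],"spin":0},{"offset":[-0.01,0,0],"spin":0},{"offset":[-0.01,0,0],"spin":0}]'

```text
time_s: 7.6
ee_pos: [587.5, -39.8, 180.7]
ee_rot: [180.0, 0.0, -178.9]
force: [-1.2, 0.2, -0.3]
gripper_width: -0.1
gripper_force: 1.1
```

arm_command --motion '[{"offset":[-0.007,0,0],"spin":0},{"offset":[-0.006,0,0],"spin":0},{"offset":[-0.004,0,0],"spin":0},{"offset":[-0.003,0,0],"spin":0},{"offset":[-0.001,0,0],"spin":0}]'

```text
time_s: 8.22
ee_pos: [607.6, -39.4, 180.9]
ee_rot: [180.0, -0.0, -178.9]
force: [-1.4, -0.1, -1.5]
gripper_width: 0.6
gripper_force: 1.1
```

Now slow steps toward the stop.

arm_command --motion '[{"offset":[-0.002,0,0],"spin":0},{"offset":[-0.002,0,0],"spin":0},{"offset":[-0.002,0,0],"spin":0},{"offset":[-0.001,0,0],"spin":0},{"offset":[0,0,0],"spin":0}]'

```text
time_s: 8.85
ee_pos: [614.8, -39.3, 181.0]
ee_rot: [180.0, 0.0, -178.9]
force: [-2.5, -0.4, -1.1]
gripper_width: 0.5
gripper_force: 0.9
```

arm_command --motion '[{"offset":[-0.001,0,0],"spin":0},{"offset":[-0.001,0,0],"spin":0},{"offset":[0,0,0],"spin":0}]'

```text
time_s: 9.22
ee_pos: [616.7, -39.2, 180.9]
ee_rot: [180.0, 0.0, -178.9]
force: [-2.1, 0.2, -1.5]
gripper_width: 0.2
gripper_force: 1.0
```

arm_command --motion '[{"offset":[-0.001,0,0],"spin":0},{"offset":[-0.001,0,0],"spin":0},{"offset":[0,0,0],"spin":0}]'

```text
time_s: 9.6
ee_pos: [617.8, -39.2, 180.9]
ee_rot: [180.0, -0.1, -178.9]
force: [-5.0, -1.0, -0.7]
gripper_width: 0.6
gripper_force: 2.6
```

arm_command --motion '[{"offset":[-0.001,0,0],"spin":0},{"offset":[0,0,0],"spin":0}]'

```text
time_s: 9.85
ee_pos: [617.9, -39.2, 180.9]
ee_rot: [180.0, -0.2, -178.9]
force: [-6.7, -0.9, 0.4]
gripper_width: 0.7
gripper_force: 3.6
```

arm_command --motion '[{"offset":[-0.001,0,0],"spin":0},{"offset":[-0.001,0,0],"spin":0},{"offset":[0,0,0],"spin":0}]'

```text
time_s: 10.22
ee_pos: [618.1, -39.2, 180.9]
ee_rot: [180.0, -0.5, -178.9]
force: [-12.1, -0.5, 3.6]
gripper_width: 0.7
gripper_force: 5.7
```

arm_command --motion '[{"offset":[0.02,0,0],"spin":0},{"offset":[0.042,0,0],"spin":0},{"offset":[0.042,0,0],"spin":0},{"offset":[0,-0.032,0],"spin":0},{"offset":[0,-0.033,0],"spin":0}]'

```text
time_s: 10.85
ee_pos: [520.5, -106.9, 182.4]
ee_rot: [-179.9, 0.4, -178.8]
force: [0.5, -0.6, 0.1]
gripper_width: 0.7
gripper_force: 0.0
```

arm_command --motion '[{"offset":[-0.005,0,0],"spin":0},{"offset":[-0.004,0,0],"spin":0},{"offset":[-0.003,0,0],"spin":0},{"offset":[-0.003,0,0],"spin":0},{"offset":[-0.002,0,0],"spin":0}]'

```text
time_s: 11.48
ee_pos: [534.6, -105.0, 180.9]
ee_rot: [180.0, -0.2, -178.8]
force: [-8.4, 0.6, 6.1]
gripper_width: 0.6
gripper_force: 4.0
```

arm_command --motion '[{"offset":[-0.001,0,0],"spin":0},{"offset":[-0.001,0,0],"spin":0},{"offset":[0,0,0],"spin":0}]'

```text
time_s: 11.85
ee_pos: [535.7, -104.9, 181.1]
ee_rot: [180.0, -0.3, -178.8]
force: [-8.9, -0.0, 7.0]
gripper_width: 0.3
gripper_force: 4.6
```

arm_command --motion '[{"offset":[0.018,0,0],"spin":0},{"offset":[0,-0.032,0],"spin":0},{"offset":[0,-0.033,0],"spin":0},{"offset":[-0.004,0,0],"spin":0},{"offset":[-0.004,0,0],"spin":0}]'

```text
time_s: 12.48
ee_pos: [529.4, -170.3, 180.8]
ee_rot: [180.0, -0.0, -178.9]
force: [-3.4, -1.5, 2.3]
gripper_width: 0.5
gripper_force: 1.7
```

arm_command --motion '[{"offset":[-0.003,0,0],"spin":0},{"offset":[-0.003,0,0],"spin":0},{"offset":[-0.002,0,0],"spin":0},{"offset":[-0.001,0,0],"spin":0},{"offset":[0,0,0],"spin":0}]'

```text
time_s: 13.1
ee_pos: [536.3, -170.0, 181.1]
ee_rot: [179.9, -0.2, -178.9]
force: [-8.0, 1.3, 4.7]
gripper_width: 0.8
gripper_force: 3.8
```

arm_command --motion '[{"offset":[-0.001,0,0],"spin":0},{"offset":[-0.001,0,0],"spin":0},{"offset":[0,0,0],"spin":0}]'

```text
time_s: 13.48
ee_pos: [537.6, -169.9, 181.2]
ee_rot: [179.9, -0.3, -178.9]
force: [-10.0, 0.4, 7.4]
gripper_width: 0.6
gripper_force: 4.8
```

arm_command --motion '[{"offset":[0.022,0,0],"spin":0},{"offset":[0,0.05,0],"spin":0},{"offset":[0,0.05,0],"spin":0},{"offset":[0,0.05,0],"spin":0},{"offset":[0,0.045,0],"spin":0}]'

```text
time_s: 14.1
ee_pos: [515.2, 26.2, 181.2]
ee_rot: [179.9, 0.2, -178.9]
force: [0.4, 0.7, -0.0]
gripper_width: 0.8
gripper_force: 0.0
```

arm_command --motion '[{"offset":[0,0,0],"spin":0},{"offset":[-0.006,0,0],"spin":0},{"offset":[-0.006,0,0],"spin":0},{"offset":[-0.003,0,0],"spin":0},{"offset":[-0.003,0,0],"spin":0}]'

```text
time_s: 14.72
ee_pos: [531.7, 23.4, 180.8]
ee_rot: [-180.0, -0.1, -179.0]
force: [-3.9, -0.0, 2.0]
gripper_width: 1.0
gripper_force: 1.6
```

arm_command --motion '[{"offset":[-0.001,0,0],"spin":0},{"offset":[-0.001,0,0],"spin":0},{"offset":[0,0,0],"spin":0}]'

```text
time_s: 15.1
ee_pos: [534.1, 24.0, 181.0]
ee_rot: [-180.0, -0.0, -178.9]
force: [-2.4, -1.6, 1.7]
gripper_width: 0.5
gripper_force: 1.5
```

arm_command --motion '[{"offset":[-0.005,0,0],"spin":0},{"offset":[-0.01,0,0],"spin":0},{"offset":[-0.01,0,0],"spin":0},{"offset":[-0.01,0,0],"spin":0},{"offset":[-0.01,0,0],"spin":0}]'

```text
time_s: 15.72
ee_pos: [580.4, 25.3, 180.8]
ee_rot: [180.0, 0.0, -178.9]
force: [-1.7, 0.3, 0.7]
gripper_width: 0.2
gripper_force: 1.1
```

arm_command --motion '[{"offset":[-0.008,0,0],"spin":0},{"offset":[-0.007,0,0],"spin":0},{"offset":[-0.005,0,0],"spin":0},{"offset":[-0.004,0,0],"spin":0},{"offset":[-0.002,0,0],"spin":0}]'

```text
time_s: 16.35
ee_pos: [605.4, 25.5, 180.8]
ee_rot: [-180.0, -0.0, -178.9]
force: [-2.4, 0.1, -1.1]
gripper_width: 0.4
gripper_force: 1.1
```

arm_command --motion '[{"offset":[-0.003,0,0],"spin":0},{"offset":[-0.002,0,0],"spin":0},{"offset":[-0.001,0,0],"spin":0},{"offset":[0,0,0],"spin":0}]'

```text
time_s: 16.85
ee_pos: [611.5, 25.7, 181.0]
ee_rot: [180.0, 0.0, -178.9]
force: [-1.4, -0.4, -1.6]
gripper_width: 0.0
gripper_force: 1.0
```

arm_command --motion '[{"offset":[-0.002,0,0],"spin":0},{"offset":[-0.002,0,0],"spin":0},{"offset":[-0.001,0,0],"spin":0},{"offset":[0,0,0],"spin":0}]'

```text
time_s: 17.35
ee_pos: [616.3, 25.8, 180.9]
ee_rot: [180.0, -0.0, -178.9]
force: [-2.8, 0.9, -1.6]
gripper_width: 0.3
gripper_force: 1.3
```

arm_command --motion '[{"offset":[-0.001,0,0],"spin":0},{"offset":[-0.001,0,0],"spin":0},{"offset":[0,0,0],"spin":0}]'

```text
time_s: 17.73
ee_pos: [616.5, 25.8, 180.8]
ee_rot: [180.0, -0.2, -178.9]
force: [-7.3, -0.1, -0.2]
gripper_width: 0.5
gripper_force: 3.6
```

arm_command --motion '[{"offset":[-0.001,0,0],"spin":0},{"offset":[-0.001,0,0],"spin":0},{"offset":[0,0,0],"spin":0}]'

```text
time_s: 18.1
ee_pos: [616.7, 25.8, 180.8]
ee_rot: [180.0, -0.5, -178.9]
force: [-11.5, -0.5, 1.8]
gripper_width: 0.1
gripper_force: 5.7
```

arm_command --motion '[{"offset":[0.02,0,0],"spin":0},{"offset":[0.042,0,0],"spin":0},{"offset":[0.042,0,0],"spin":0},{"offset":[0,-0.045,0],"spin":0},{"offset":[0,-0.045,0],"spin":0}]'

```text
time_s: 18.73
ee_pos: [519.8, -67.0, 182.4]
ee_rot: [-179.9, 0.4, -178.8]
force: [-0.0, -0.4, 0.7]
gripper_width: 0.6
gripper_force: 0.0
```

arm_command --motion '[{"offset":[0,-0.04,0],"spin":0},{"offset":[-0.005,0,0],"spin":0},{"offset":[-0.004,0,0],"spin":0},{"offset":[-0.003,0,0],"spin":0},{"offset":[-0.003,0,0],"spin":0}]'

```text
time_s: 19.35
ee_pos: [533.7, -104.9, 181.0]
ee_rot: [180.0, -0.1, -178.8]
force: [-3.4, -0.0, 1.9]
gripper_width: 0.4
gripper_force: 1.6
```

arm_command --motion '[{"offset":[-0.001,0,0],"spin":0},{"offset":[-0.001,0,0],"spin":0},{"offset":[0,0,0],"spin":0}]'

```text
time_s: 19.73
ee_pos: [535.5, -105.4, 180.9]
ee_rot: [180.0, -0.0, -178.9]
force: [-3.2, 1.6, 1.5]
gripper_width: 0.3
gripper_force: 1.4
```

arm_command --motion '[{"offset":[-0.005,0,0],"spin":0},{"offset":[-0.01,0,0],"spin":0},{"offset":[-0.01,0,0],"spin":0},{"offset":[-0.01,0,0],"spin":0},{"offset":[-0.01,0,0],"spin":0}]'

```text
time_s: 20.35
ee_pos: [582.0, -105.0, 180.8]
ee_rot: [-180.0, 0.0, -178.9]
force: [-2.3, -0.5, 1.1]
gripper_width: 0.9
gripper_force: 1.1
```

arm_command --motion '[{"offset":[-0.008,0,0],"spin":0},{"offset":[-0.007,0,0],"spin":0},{"offset":[-0.005,0,0],"spin":0},{"offset":[-0.004,0,0],"spin":0},{"offset":[-0.002,0,0],"spin":0}]'

```text
time_s: 20.98
ee_pos: [606.9, -104.3, 180.8]
ee_rot: [180.0, -0.0, -178.9]
force: [-1.5, -0.4, -1.6]
gripper_width: 0.2
gripper_force: 1.1
```

arm_command --motion '[{"offset":[-0.003,0,0],"spin":0},{"offset":[-0.003,0,0],"spin":0},{"offset":[-0.002,0,0],"spin":0},{"offset":[-0.001,0,0],"spin":0},{"offset":[0,0,0],"spin":0}]'

```text
time_s: 21.6
ee_pos: [616.0, -104.2, 181.0]
ee_rot: [180.0, 0.0, -178.9]
force: [-1.7, 0.9, -1.1]
gripper_width: 0.2
gripper_force: 1.0
```

arm_command --motion '[{"offset":[-0.001,0,0],"spin":0},{"offset":[-0.001,0,0],"spin":0},{"offset":[-0.001,0,0],"spin":0},{"offset":[0,0,0],"spin":0}]'

```text
time_s: 22.1
ee_pos: [619.0, -104.2, 180.9]
ee_rot: [180.0, 0.0, -178.9]
force: [-1.6, -0.8, -1.1]
gripper_width: 0.6
gripper_force: 1.1
```

arm_command --motion '[{"offset":[-0.001,0,0],"spin":0},{"offset":[-0.001,0,0],"spin":0},{"offset":[0,0,0],"spin":0}]'

```text
time_s: 22.48
ee_pos: [619.3, -104.2, 180.9]
ee_rot: [180.0, -0.2, -178.9]
force: [-6.7, -0.5, 1.2]
gripper_width: 0.3
gripper_force: 3.3
```

arm_command --motion '[{"offset":[-0.001,0,0],"spin":0},{"offset":[-0.001,0,0],"spin":0},{"offset":[0,0,0],"spin":0}]'

```text
time_s: 22.85
ee_pos: [619.5, -104.2, 180.9]
ee_rot: [180.0, -0.4, -178.9]
force: [-10.7, -1.3, 3.2]
gripper_width: 0.3
gripper_force: 5.4
```

Green home. Now blue.

arm_command --motion '[{"offset":[0.02,0,0],"spin":0},{"offset":[0.042,0,0],"spin":0},{"offset":[0.042,0,0],"spin":0},{"offset":[0,-0.032,0],"spin":0},{"offset":[0,-0.033,0],"spin":0}]'

```text
time_s: 23.48
ee_pos: [521.5, -171.9, 182.4]
ee_rot: [-179.9, 0.3, -178.9]
force: [1.0, -0.6, -0.5]
gripper_width: 0.2
gripper_force: 0.0
```

arm_command --motion '[{"offset":[0,0,0],"spin":0},{"offset":[-0.005,0,0],"spin":0},{"offset":[-0.004,0,0],"spin":0},{"offset":[-0.003,0,0],"spin":0},{"offset":[-0.003,0,0],"spin":0}]'

```text
time_s: 24.1
ee_pos: [535.1, -170.3, 180.8]
ee_rot: [180.0, -0.1, -178.9]
force: [-3.2, 0.6, 2.2]
gripper_width: 0.6
gripper_force: 1.5
```

arm_command --motion '[{"offset":[-0.001,0,0],"spin":0},{"offset":[-0.001,0,0],"spin":0},{"offset":[0,0,0],"spin":0}]'

```text
time_s: 24.48
ee_pos: [536.8, -170.6, 180.9]
ee_rot: [180.0, -0.0, -178.9]
force: [-3.6, 0.9, 1.7]
gripper_width: 0.4
gripper_force: 1.4
```

Free. Home contact expected near x = 620.5.

arm_command --motion '[{"offset":[-0.005,0,0],"spin":0},{"offset":[-0.01,0,0],"spin":0},{"offset":[-0.01,0,0],"spin":0},{"offset":[-0.01,0,0],"spin":0},{"offset":[-0.01,0,0],"spin":0}]'

```text
time_s: 25.1
ee_pos: [583.1, -169.9, 180.8]
ee_rot: [-180.0, 0.0, -178.9]
force: [-3.2, -0.5, 1.1]
gripper_width: 0.1
gripper_force: 1.0
```

arm_command --motion '[{"offset":[-0.008,0,0],"spin":0},{"offset":[-0.007,0,0],"spin":0},{"offset":[-0.005,0,0],"spin":0},{"offset":[-0.004,0,0],"spin":0},{"offset":[-0.002,0,0],"spin":0}]'

```text
time_s: 25.72
ee_pos: [608.1, -169.3, 180.8]
ee_rot: [180.0, -0.0, -178.9]
force: [-2.7, 0.2, -1.6]
gripper_width: 0.4
gripper_force: 1.0
```

arm_command --motion '[{"offset":[-0.003,0,0],"spin":0},{"offset":[-0.003,0,0],"spin":0},{"offset":[-0.002,0,0],"spin":0},{"offset":[-0.001,0,0],"spin":0},{"offset":[0,0,0],"spin":0}]'

```text
time_s: 26.35
ee_pos: [617.3, -169.2, 181.0]
ee_rot: [180.0, 0.0, -178.9]
force: [-2.6, -0.3, -2.1]
gripper_width: 0.2
gripper_force: 0.8
```

arm_command --motion '[{"offset":[-0.001,0,0],"spin":0},{"offset":[-0.001,0,0],"spin":0},{"offset":[-0.001,0,0],"spin":0},{"offset":[0,0,0],"spin":0}]'

```text
time_s: 26.85
ee_pos: [620.2, -169.2, 180.9]
ee_rot: [180.0, 0.0, -178.9]
force: [-1.4, -0.3, -2.1]
gripper_width: 0.4
gripper_force: 0.9
```

arm_command --motion '[{"offset":[-0.001,0,0],"spin":0},{"offset":[-0.001,0,0],"spin":0},{"offset":[0,0,0],"spin":0}]'

```text
time_s: 27.22
ee_pos: [620.6, -169.1, 180.9]
ee_rot: [180.0, -0.2, -178.9]
force: [-6.0, -0.7, 0.6]
gripper_width: 0.6
gripper_force: 3.1
```

arm_command --motion '[{"offset":[-0.001,0,0],"spin":0},{"offset":[-0.001,0,0],"spin":0},{"offset":[0,0,0],"spin":0}]'

```text
time_s: 27.6
ee_pos: [620.9, -169.1, 180.9]
ee_rot: [180.0, -0.4, -178.9]
force: [-10.2, -1.4, 2.5]
gripper_width: 0.5
gripper_force: 5.2
```

Blue home. Back off, lift and look.

arm_command --motion '[{"offset":[0.02,0,0],"spin":0},{"offset":[0.045,0,0],"spin":0},{"offset":[0.045,0,0],"spin":0},{"offset":[0.045,0,-0.02],"spin":0},{"offset":[0.03,0,-0.04],"spin":0}]'

```text
time_s: 28.22
ee_pos: [437.7, -172.4, 241.1]
ee_rot: [180.0, 0.0, -178.9]
force: [1.0, 0.2, 0.5]
gripper_width: 0.5
gripper_force: 0.0
```

arm_command --motion '[{"offset":[0,0,0],"spin":0},{"offset":[0,0,0],"spin":0}]'

```text
time_s: 28.48
ee_pos: [440.2, -172.8, 241.3]
ee_rot: [-180.0, 0.2, -178.9]
force: [-0.1, -0.6, -0.5]
gripper_width: 0.6
gripper_force: 0.0
```

```bash
python3 - <<'E'
from h import *
im,d=env.grab_frame("scene"); cv2.imwrite("pics/s2.png",cv2.resize(im[130:370,100:420],None,fx=2.4,fy=2.4,interpolation=cv2.INTER_CUBIC))
C,S=np.cos(.02),np.sin(.02); hsv=cv2.cvtColor(im,cv2.COLOR_BGR2HSV)
for i,n in enumerate(("red","yellow","green","blue")):
    y=97.5-65*i; P=proj("scene",[596.9+47*C-S*y,-73.5+47*S+C*y,175]); lo,hi=((0,6),(24,33),(50,85),(104,122))[i]
    m=(hsv[...,0]>=lo)&(hsv[...,0]<=hi)&(hsv[...,1]>140)&(hsv[...,2]>60); Y,X=np.nonzero(m); k=np.hypot(X-P[0],Y-P[1])<14
    print(n,"expected home",P.round(1),"seen",X[k].mean().round(1),Y[k].mean().round(1),k.sum())
E
```

```text
red expected home [301.5 268. ] seen 301.0 268.1 147
yellow expected home [277.4 251.6] seen 277.0 250.8 113
green expected home [254.6 236.1] seen 253.9 235.8 107
blue expected home [233.  221.4] seen 232.7 221.7 98
```

View pics/s2.png

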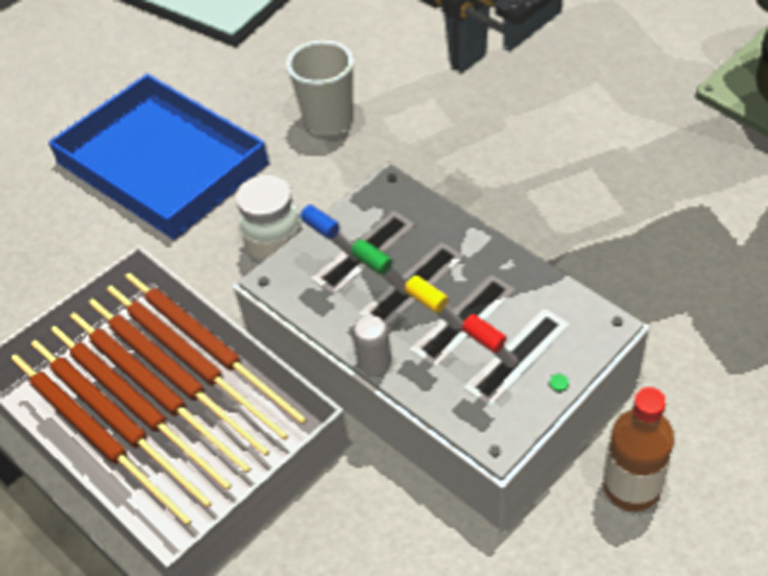

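The picture shows all four grips in a row at their home positions: crop pixels blue (320,220), green (370,255), yellow (426,293) and red (483,332). The bystanders are undisturbed and the gripper is clear.

```bash
python3 -c "
from workcell import env
print(env.job_done())"
```

```text
the job is handed in; nothing more can be done
None
```

All four levers are home against their stops, thrown in the order yellow, red, green, blue. The highest force read on a lever was about 12.6 N, nothing else on the counter moved, and the job is handed in at about 28.5 s.

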